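# Fit the air dryer cartridge into the compressor's bayonet mount

## Robot

A 7-joint arm with a two-finger parallel gripper is mounted at the origin on the work surface. World frame = base frame: x ahead of the robot, y to its left, z up, the work surface at z = 0. Lengths are in m, angles in rad, forces in N, time in s.
With the tool pointing down it reaches from about 0.4 to 0.85 m from the base axis. Payload 4.5 kg.
Tool frame: the origin (TCP) lies at the very end of the fingers, on their centre line; the grasp point (between the pads) lies 19 mm behind it (tcp_to_grasp is the z of the grasp point in the tool frame, in m); z points along the fingers, y is the line along which they close (so a half turn about z gives the same grasp; the last joint's range is limited). The gripper opens to 88 mm and grips with 3 to 60 N. Pads are 18 mm wide; open, the fingers measure 123 mm over their backs; the gripper's body (75 mm by 187 mm) begins 45 mm behind the grasp point.
Start: joints at [-1.226, 0.689, -0.195, 1.565, 0.157, 0.902, -0.215], TCP at [0.191, 0.595, 0.239] pointing down, gripper open.
Joint ranges: [-3.01, 3.01], [-0.46, 2.08], [-1.47, 1.51], [0.13, 2.56], [-1, 4.14], [0.04, 2.09], [-2.66, 2.66]. Speed limits (rad/s): [2.57, 2.57, 3.14, 3.14, 3.14, 3.14, 3.14].

## Interface

Orientations are given as a unit quaternion [x, y, z, w].
In Python, from plant import * gives the robot as it stands. The module is installed in compiled form; this text tells all that it offers.
- The arm moves only by the shell command python3 -m jog 'ROWS' [OPENING] [FORCE]. ROWS is JSON, a list that holds one entry, the list of rows, each a list of 6 numbers: the shift along the tool's x, y, z in m, then the turn, a rotation vector about the tool's x, y, z in rad. In form: [[[dx, dy, dz, ax, ay, az], ...]]. A call has 1 to 12 rows; each row shifts and turns the commanded pose from where the row before left it, along the tool's axes as they then stand; what a row does not reach is not made up. A row lasts 1/8 s, in which the tool goes at most 62.5 mm and 10.7 degrees, less where a joint would pass 70% of its speed; a pose out of reach is approached as far as the arm can. A call with a gripper value outside its range is refused whole. OPENING is the finger opening in m, from 0 to 0.0881, set as the call begins (- or left out, the last holds). The fingers move at their own pace and stop on an object; FORCE is the grip in N (left out, the last holds). Time passes only in rows, so rows that do not move let the fingers close. It gives the time, the measured TCP pose, the force, the opening and the grip force at its end, in the units of the state.
- get_state(): the state, without advancing time (a new reading comes with each control period).
- snapshot(name): name is "scene" or "side" or "wrist"; returns a dict with "frame" (420x560x3 uint8, red, green, blue), "mtx" (3x3 intrinsics, pixels), "xyz" and "orientation" of the camera in the world; the wrist camera has in their place "mount" (4x4, takes a point from camera to tool coordinates, whose origin is the TCP and whose axes are the flange's). Camera axes: x right, y down, z forward; pixel columns grow to the right and rows downward; lengths in m; the calibration is good to about 2 mm. A picture is of the moment at which its call begins: read the wrist's pose just before it. There is no depth.
- finish_job(): hands the job in; it is judged then, once.
The state is a dict: "clock": time; "q": joint angles; "qd": joint speeds; "joint_torque": joint torques, N m; "tool_pos": TCP position; "eef_rot": TCP orientation; "contact_force": force on the tool from outside, world axes, zero at the start; "moment": the same for the moment, N m; "opening": opening from 0.0 (shut) to 1.0 (fully open); "finger_force": force on a finger pad.
Only numpy, scipy, OpenCV 4.12 (cv2) and the standard library are available. Lean on these libraries where they do the work, as an engineer would, in place of code of your own. Each camera call takes 0.05 s, during which the arm holds its last target. There are 200 camera calls.

## Task

Fit the new dryer cartridge (green grip) into the round bayonet mount on the compressor: gently feel for the slots, push it down, twist it a quarter turn clockwise under the ledge and let go, so that it springs up into its notches and stays locked. Never force it, and leave the old cartridge (orange grip) and the other things on the bench as they are.

Things in the scene. Friction and masses are not known exactly. Their poses are not given: they have to be found in the camera images.
- cartridge: New dryer cartridge, loose, upright, 100 mm tall, 0.15-0.31 kg. Origin: centre of the foot, z up. Grey spigot 38 mm across, 0-20 mm high, two lugs at its foot along +x and -x (10 mm wide, 5 mm high, reaching 27 mm from the axis); black body 56 mm across, 20-65 mm. A half turn about z leaves it the same.
- cartridge_grip (a point): Middle of the new cartridge's green bar grip, 82 mm above its foot: the bar is 46 mm long along the cartridge's x (the direction of the lugs), 16 mm thick along y, from 65 mm (the flat top of the body) to 100 mm high.
- compressor: Compressor, fixed. Origin on the bench under the upright axis of its round aluminium bayonet mount (82 mm across); +x points to the black motor. Foot plate 10 mm high, 55 mm to -x, 145 mm to +x, 55 mm to each side.
- mount_top (a point): On the mount's axis, level with the top of its slotted ring. Bore 41 mm; two opposite slots 15 mm wide, each between red dots. The ring is fixed with its slots up to 0.6 rad either way from the compressor's +x and -x: this angle is not in the readings, see or feel it. Lugs off the slots stand on this top; over the slots they go in. Do not wrench the ring (it would slip at 6 N m).
- mount_bottom (a point): On the axis: where the cartridge's origin is when pushed fully down, 17 mm below mount_top. A spring plate pushes up: 1 N at 1 mm below the top, 0.9 N more per mm, 15 N here, then solid. The ledge is 8 mm thick: the lugs turn only if the origin is over 13 mm below mount_top, only clockwise from above, a quarter turn (1.35 to 1.8 rad) from the slots to a solid stop.
- mount_locked (a point): On the axis: where the cartridge's origin is when locked, 9 mm below mount_top. Let go at the stop, it springs up to here, its lugs in notches (15 mm wide, green roofs) a quarter turn from the slots. Let go earlier under the ledge it stays 13 mm below mount_top and can be grasped anew; let go in the slots it rises to 2 to 6 mm below mount_top.
- motor (a point): Top of the compressor's black motor (a lying cylinder 60 mm across, 95 mm long along the compressor's y), 71 mm above the bench, 98 mm from the mount's axis.
- old_cartridge: The old cartridge, loose, same shape and size with a grey body and an orange grip; not to be moved.
- valve_block: Loose aluminium valve block 50 x 90 x 35 mm with three black coils 25 mm tall on top; origin under its centre; not to be moved.
- relay: Loose yellow relay 30 x 30 x 28 mm, origin under its centre; not to be moved.
- wrench: Loose wrench 170 mm long lying flat; not to be moved.
- screwdriver: Loose screwdriver lying flat; not to be moved.
- level_sensor: Loose black sensor 45 x 45 x 45 mm with a steel arm reaching 80 mm to its +x; not to be moved.

How it is judged:
By the outcome, as a careful person would: the job done as asked, in the order asked, and still so for the second after the job is handed in, with the robot touching nothing.
It also fails if it takes over 72 s, if anything falls off the work surface, if the arm or the gripper's body presses on something with over 40 N, if the wrist force passes 120 N, or if a joint passes its speed limit or range.

## Working session

There is one attempt and no reset: what is moved stays moved. The work goes in short steps, Python scripts to look and compute and a shell command to move; the robot and the scene stay as the last step left them, time stands still between calls to the robot, and variables do not carry over. Pictures are saved under pics/ and viewed, at most 10 in all, crops included, and the job is handed in when it is done.

```bash
mkdir -p pics; python3 - <<'E'
from plant import *
import cv2
s=get_state();print(s)
for n in("scene","side"):
    d=snapshot(n);cv2.imwrite(f"pics/{n}0.png",cv2.resize(d["frame"][:,:,::-1],(800,600),interpolation=cv2.INTER_CUBIC))
    print(n,d["mtx"],d["xyz"],d["orientation"])
d=snapshot("wrist");print(d["mtx"],d["mount"])
cv2.imwrite("pics/wrist0.png",d["frame"][:,:,::-1])
E
```

```text
{'clock': 0.0, 'q': array([-1.22621467,  0.69000599, -0.19452838,  1.56634583,  0.15732379,
        0.90246653, -0.21508978]), 'qd': array([-0.00017088, -0.00064061,  0.00027488, -0.0015427 ,  0.0004113 ,
        0.00040059, -0.00020971]), 'joint_torque': array([-8.28533830e-04, -5.27567160e+01, -1.26691125e+00, -1.53437126e+01,
       -5.25531534e-02,  6.44589352e-03,  1.68707616e-04]), 'tool_pos': array([0.19097878, 0.59444864, 0.23789617]), 'eef_rot': array([ 1.54706541e-01,  9.87960044e-01, -9.12234914e-04, -7.42684870e-05]), 'contact_force': array([ 1.49566626, -0.40524656,  0.02151048]), 'moment': array([ 0.02423456,  0.00381465, -0.02932273]), 'finger_force': 0.0, 'opening': 1.0005373601321568}
scene [[440.34219574   0.         283.09225691]
 [  0.         440.34219574 211.38520546]
 [  0.           0.           1.        ]] [1.21355282 0.48346612 0.83038825] [ 0.40730541  0.81665404 -0.36239285 -0.18934067]
side [[470.40033612   0.         287.87349944]
 [  0.         470.40033612 205.44553316]
 [  0.           0.           1.        ]] [0.35178311 0.78525265 0.75085626] [-0.10802518  0.89590308 -0.42682541  0.05923082]
[[368.93073766   0.         280.78026322]
 [  0.         368.93073766 209.21822091]
 [  0.           0.           1.        ]] [[ 1.17454780e-03 -9.51701319e-01 -3.07023160e-01  7.96076810e-02]
 [ 9.99999303e-01  1.08128723e-03  4.73855139e-04  9.00850212e-04]
 [-1.18988338e-04 -3.07023502e-01  9.51701925e-01 -1.46186561e-01]
 [ 0.00000000e+00  0.00000000e+00  0.00000000e+00  1.00000000e+00]]
```

View pics/scene0.png

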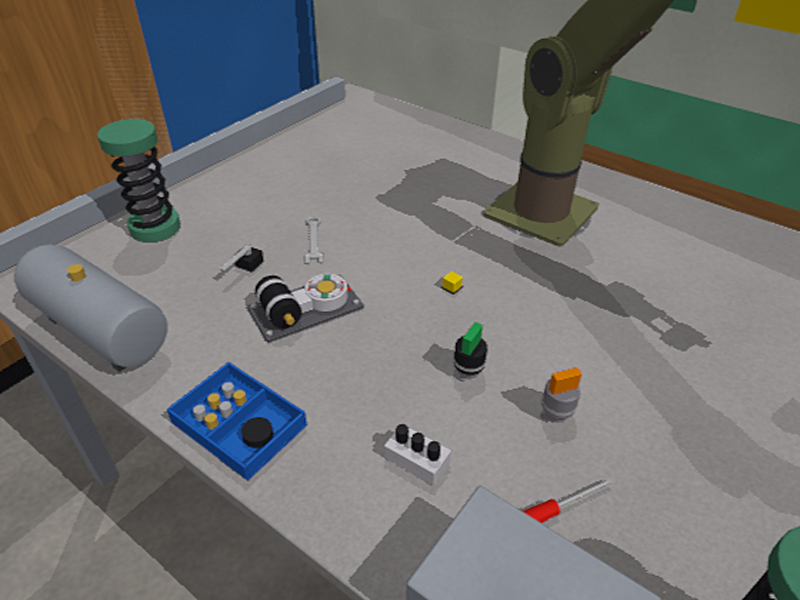

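View pics/side0.png

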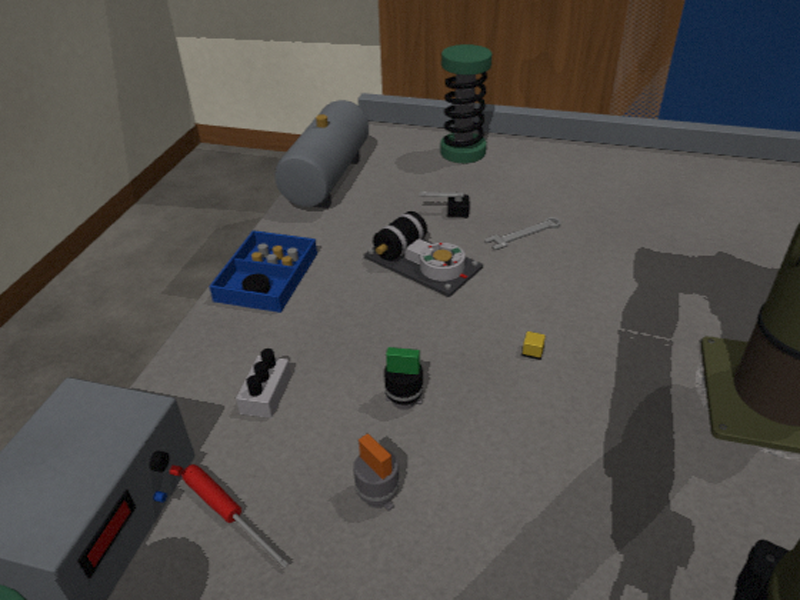

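The scene view has the cartridge grip at about (472,340) and the mount at (326,288); the side view has them at (403,361) and (443,257). I'll crop closer to get angles.

```bash
cat > h.py <<'E'
from plant import *
import numpy as np, cv2
from scipy.spatial.transform import Rotation as R
def cam(n):
    s=get_state();d=snapshot(n)
    if n=="wrist":
        T=np.eye(4);T[:3,:3]=R.from_quat(s["eef_rot"]).as_matrix();T[:3,3]=s["tool_pos"];T=T@d["mount"]
        return d["frame"],d["mtx"],T[:3,3],T[:3,:3]
    return d["frame"],d["mtx"],np.array(d["xyz"]),R.from_quat(d["orientation"]).as_matrix()
def ray(c,u,v):
    r=c[3]@np.linalg.inv(c[1])@[u,v,1];return c[2],r/np.linalg.norm(r)
def onz(c,u,v,z):
    o,r=ray(c,u,v);return o+r*(z-o[2])/r[2]
def tri(*rs):
    A=0;b=0
    for o,r in rs:
        P=np.eye(3)-np.outer(r,r);A=A+P;b=b+P@o
    return np.linalg.solve(A,b)
def proj(c,p):
    q=c[1]@c[3].T@(np.array(p)-c[2]);return q[:2]/q[2]
E
python3 - <<'E'
from h import *
a=cam("scene");b=cam("side")
k=.7
for n,p,q in(("grip",(472,340),(403,361)),("mount",(326,287),(443,256)),("old",(566,381),(375,457))):
    print(n,tri(ray(a,p[0]*k,p[1]*k),ray(b,q[0]*k,q[1]*k)))
f=lambda c,u,v,w,h:cv2.resize(c[0][v:v+h,u:u+w,::-1],(w*400//w,h*400//w),interpolation=cv2.INTER_CUBIC)
m=np.vstack([np.hstack([f(a,170,180,100,75),f(b,250,145,100,75)]),np.hstack([f(a,290,215,80,60),f(b,245,235,80,60)])])
cv2.imwrite("pics/crop.png",m)
E
```

```text
grip [0.53808213 0.13536877 0.07998668]
mount [ 0.54803471 -0.18810266  0.03476928]
old [0.52856747 0.30384052 0.08241772]
```

View pics/crop.png

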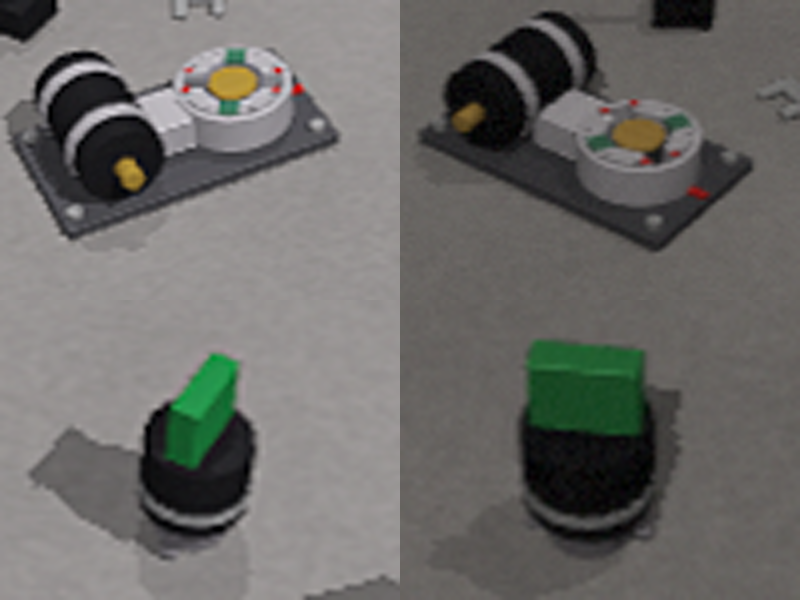

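Crop (2 panels per row): ring top centre at (234,82) left and (640,133) right. Slot dot pairs in the scene panel are at (186,80) and (278,79), with green notches at (235,55) and (230,107).

```bash
python3 - <<'E'
from h import *
a=cam("scene");b=cam("side")
A=lambda x,y:(170+x/4,180+y/4); B=lambda x,y:(250+(x-400)/4,145+y/4)
C=lambda x,y:(290+x/5,215+(y-300)/5); D=lambda x,y:(245+(x-400)/5,235+(y-300)/5)
m=tri(ray(a,*A(234,82)),ray(b,*B(640,133)));print("mount",m)
z=m[2]
ang=lambda p,q:np.degrees(np.arctan2(*(q-p)[1::-1]))%180
for c,F,P in((a,A,[(186,80),(278,79),(235,55),(230,107)]),(b,B,[(605,108+0),(662,158),(600,147),(680,121)])):
    g=[onz(c,*F(*p),z) for p in P]; print("slots",ang(g[0],g[1]),"notch",ang(g[2],g[3]),(g[2]+g[3])/2,(g[0]+g[1])/2)
# compressor: plate edge (near, along x) z=.01
g=[onz(a,*A(*p),.01) for p in((72,236),(338,137))];print("plate x dir",np.degrees(np.arctan2(*(g[0]-g[1])[1::-1])),g)
# grip top corners
t=[onz(a,*C(*p),.1) for p in((218,355),(238,362),(170,405),(190,412))];print("scene top",np.mean(t,0),ang(t[0],t[2]),ang(t[1],t[3]))
t=[onz(b,*D(*p),.1) for p in((532,342),(643,350),(528,360),(643,365))];print("side top",np.mean(t,0),ang(t[0],t[1]),ang(t[2],t[3]))
s=get_state();print(R.from_quat(s["eef_rot"]).as_matrix().round(3))
E
```

```text
mount [ 0.54833414 -0.18669735  0.03798836]
slots 128.54202323054244 notch 38.39334938567367 [ 0.549289   -0.1865075   0.03798836] [ 0.54865331 -0.18754424  0.03798836]
slots 136.06782678849922 notch 41.8961210395494 [ 0.54778114 -0.1884525   0.03798836] [ 0.55273914 -0.18883099  0.03798836]
plate x dir -22.97906270097423 [array([ 0.70612551, -0.1879242 ,  0.01      ]), array([ 0.52649204, -0.11175178,  0.01      ])]
scene top [0.5391715  0.13631623 0.1       ] 0.04608764214911705 179.71265425641894
side top [0.53676977 0.13320732 0.1       ] 7.37410311241436 9.751618949057757
[[-0.952  0.306 -0.   ]
 [ 0.306  0.952 -0.   ]
 [-0.    -0.    -1.   ]]
```

```bash
python3 -m jog '[[[-0.039,-0.0276,0,0,0,0],[-0.039,-0.0276,0,0,0,0],[-0.039,-0.0276,0,0,0,0],[-0.039,-0.0276,0,0,0,0],[-0.039,-0.0276,0,0,0,0],[-0.039,-0.0276,0,0,0,0],[-0.039,-0.0276,0,0,0,0],[-0.039,-0.0276,0,0,0,0],[-0.039,-0.0276,0,0,0,0],[-0.039,-0.0276,0,0,0,0],[-0.039,-0.0276,0,0,0,0],[-0.039,-0.0276,0,0,0,0]]]' 0.0881 30
python3 -m jog '[[[0,0,0,0,0,-0.13],[0,0,0,0,0,-0.13],[0,0,0,0,0,-0.12],[0,0,0,0,0,0],[0,0,0,0,0,0]]]'
python3 - <<'E'
from h import *
c=cam("wrist");cv2.imwrite("pics/w1.png",c[0][:,:,::-1])
s=get_state();print(s["q"],s["tool_pos"],R.from_quat(s["eef_rot"]).as_matrix().round(3))
print(proj(c,(.538,.135,.1)))
E
```

```text
clock: 1.85
tool_pos: [0.5364, 0.1353, 0.2388]
eef_rot: [0.155, 0.988, 0.0, 0.0]
contact_force: [0.0, 1.0, 0.3]
opening: 1.001
finger_force: 0.0
clock: 2.48
tool_pos: [0.5354, 0.1366, 0.2387]
eef_rot: [-0.034, 0.999, 0.0, 0.0]
contact_force: [-0.5, -0.4, 0.2]
opening: 0.997
finger_force: 0.0
[-0.10608548  0.609106   -0.37453169  1.78088092  0.29420037  0.80671759
  1.01391365] [0.53542782 0.1366824  0.23875612] [[-0.998 -0.068  0.   ]
 [-0.068  0.998 -0.   ]
 [-0.    -0.    -1.   ]]
[277.4170205  197.12882933]
```

View pics/w1.png

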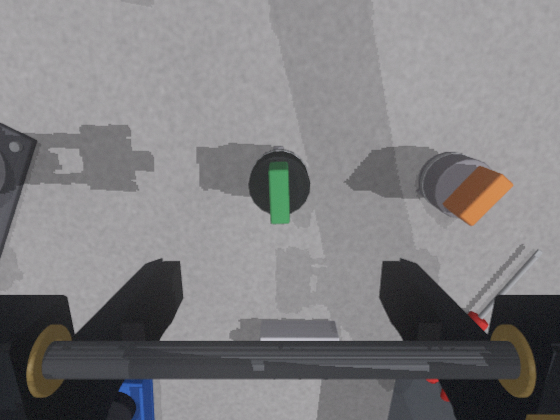

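The wrist picture shows the green bar at columns 270–291, rows 163–224, aligned with the tool x within a degree or so.

```bash
python3 - <<'E'
from h import *
c=cam("wrist");s=get_state();T=R.from_quat(s["eef_rot"]).as_matrix()
f=c[0].astype(int);g=((f[:,:,1]>1.6*f[:,:,0])&(f[:,:,1]>1.6*f[:,:,2])&(f[:,:,1]>100)).astype('uint8')
r=cv2.minAreaRect(cv2.findNonZero(g));print(r)
P=[onz(c,*p,.1) for p in cv2.boxPoints(r)]
for p in P+[np.mean(P,0)]: print(p.round(4),(T.T@(p-s["tool_pos"])).round(4))
E
```

```text
Traceback (most recent call last):
cv2.error: OpenCV(4.12.0) /io/opencv/modules/imgproc/src/convhull.cpp:143: error: (-215:Assertion failed) total >= 0 && (depth == CV_32F || depth == CV_32S) in function 'convexHull'
```

```bash
python3 - <<'E'
from h import *
c=cam("wrist");s=get_state();T=R.from_quat(s["eef_rot"]).as_matrix()
f=c[0].astype(int);print(f[195,280],f[168,280])
g=((f[:,:,1]>f[:,:,0]+40)&(f[:,:,1]>f[:,:,2]+30)).astype('uint8')
r=cv2.minAreaRect(cv2.findNonZero(g));print(r)
P=[onz(c,*p,.1) for p in cv2.boxPoints(r)]
for p in P+[np.mean(P,0)]: print(p.round(4),(T.T@(p-s["tool_pos"])).round(4))
E
```

```text
[ 77 153 100] [52 88 62]
((278.4999694824219, 195.49998474121094), (54.99999237060547, 18.999996185302734), 90.0)
[0.5148 0.1269 0.1   ] [ 0.0212 -0.0084  0.1388]
[0.5137 0.1417 0.1   ] [0.0213 0.0065 0.1388]
[0.5594 0.1452 0.1   ] [-0.0246  0.0068  0.1388]
[0.5605 0.1296 0.1   ] [-0.0246 -0.0088  0.1388]
[0.5371 0.1359 0.1   ] [-0.0017 -0.0009  0.1388]
```

```bash
python3 -m jog '[[[-0.0017,-0.001,0.03,0,0,0],[0,0,0.03,0,0,0],[0,0,0.03,0,0,0],[0,0,0.03,0,0,0],[0,0,0.03,0,0,0],[0,0,0.02,0,0,0],[0,0,0,0,0,0],[0,0,0,0,0,0]]]'
python3 -m jog '[[[0,0,0,0,0,0],[0,0,0,0,0,0],[0,0,0,0,0,0],[0,0,0,0,0,0],[0,0,0,0,0,0],[0,0,0,0,0,0],[0,0,0,0,0,0],[0,0,0,0,0,0]]]' 0.0 45
```

```text
clock: 3.62
tool_pos: [0.5377, 0.1361, 0.0694]
eef_rot: [-0.035, 0.999, 0.0, 0.001]
contact_force: [0.8, -0.7, 0.1]
opening: 0.998
finger_force: 0.0
clock: 4.62
tool_pos: [0.5371, 0.1356, 0.0686]
eef_rot: [-0.035, 0.999, -0.0, -0.0]
contact_force: [0.1, -1.1, -0.4]
opening: 0.177
finger_force: 44.8
```

```bash
python3 -m jog '[[[0,0,-0.015,0,0,0],[0,0,-0.03,0,0,0],[0,0,-0.03,0,0,0],[0,0,-0.025,0,0,0],[0,0,0,0,0,0]]]'
python3 -m jog '[[[0.001,-0.02,0,0,0,0],[0.001,-0.03,0,0,0,0],[0.001,-0.035,0,0,0,0],[0.001,-0.035,0,0,0,0],[0.001,-0.035,0,0,0,0],[0.001,-0.035,0,0,0,0],[0.001,-0.035,0,0,0,0],[0.001,-0.035,0,0,0,0],[0.001,-0.034,0,0,0,0],[0.001,-0.02,0,0,0,0],[0.001,-0.009,0,0,0,0]]]'
python3 -m jog '[[[0,0,0,0,0,0.12],[0,0,0,0,0,0.16],[0,0,0,0,0,0.16],[0,0,0,0,0,0.16],[0,0,0,0,0,0.16],[0,0,0,0,0,0.1],[0,0,0,0,0,0.08],[0,0,0,0,0,0],[0,0,0,0,0,0]]]'
python3 - <<'E'
from h import *
s=get_state();T=R.from_quat(s["eef_rot"]).as_matrix();print(s["q"],s["tool_pos"],T.round(3),s["contact_force"],s["moment"])
c=cam("wrist");a=cam("scene");b=cam("side")
print([proj(x,(.5485,-.187,.038)) for x in(c,a,b)])
f=lambda c,u,v:cv2.resize(c[0][v:v+105,u:u+140,::-1],(400,300),interpolation=cv2.INTER_CUBIC)
w=cv2.resize(c[0][:,:,::-1],(400,300))
w2=cv2.resize(c[0][60:270,140:420,::-1],(400,300),interpolation=cv2.INTER_CUBIC)
cv2.imwrite("pics/m1.png",np.vstack([np.hstack([w,w2]),np.hstack([f(a,160,130),f(b,240,110)])]))
E
```

```text
clock: 5.25
tool_pos: [0.5383, 0.1362, 0.1708]
eef_rot: [-0.034, 0.999, 0.001, 0.002]
contact_force: [1.2, 0.4, -3.2]
opening: 0.179
finger_force: 44.8
clock: 6.62
tool_pos: [0.5474, -0.1888, 0.1678]
eef_rot: [-0.034, 0.999, 0.0, -0.001]
contact_force: [0.2, 0.6, -4.0]
opening: 0.175
finger_force: 44.8
clock: 7.75
tool_pos: [0.5485, -0.1864, 0.1685]
eef_rot: [0.421, 0.907, 0.0, -0.0]
contact_force: [-0.1, 0.4, -2.4]
opening: 0.18
finger_force: 44.8
[ 0.32743244  0.72019686 -0.13536316  1.77596924  0.14545205  0.65562076
  0.81244282] [ 0.54849771 -0.18635402  0.16853745] [[-0.646  0.763 -0.   ]
 [ 0.763  0.646  0.001]
 [ 0.001  0.    -1.   ]] [-0.09591793  0.42019747 -2.38841946] [-0.04021483  0.01686468  0.0121677 ]
[array([278.96723981, 198.80421404]), array([228.19361889, 199.9206443 ]), array([309.69814443, 178.7508141 ])]
```

View pics/m1.png

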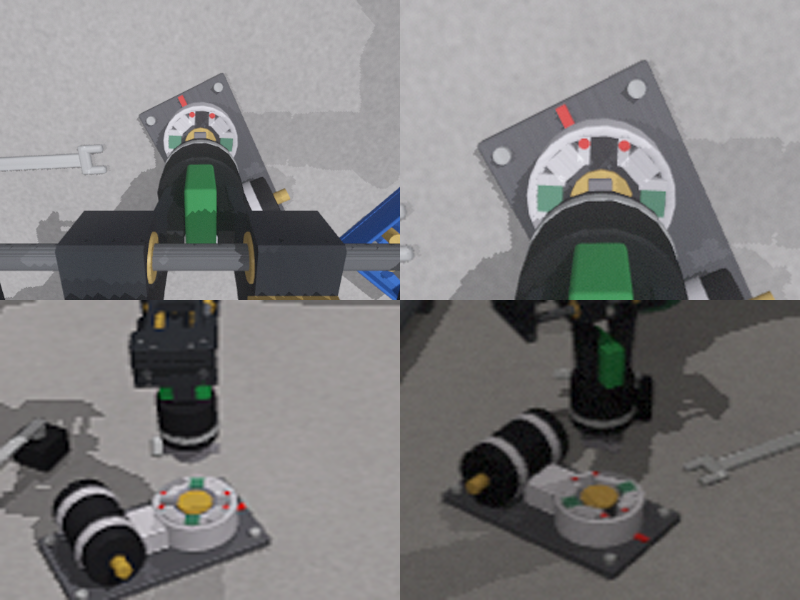

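The wrist crop (upper right) shows the slot's red dots at (584,144) and (624,146), the ring edges at u 527/676 with the far edge at row 117, and the lug at (600,186), nearly in line already.

```bash
python3 - <<'E'
from h import *
c=cam("wrist");s=get_state();T=R.from_quat(s["eef_rot"]).as_matrix()
F=lambda x,y:(140+(x-400)/1.42857,60+y/1.42857)
for n,p,z in(("dotL",(584,144),.038),("dotR",(624,146),.038),("far",(602,118),.038),("left",(527,190),.038),("right",(676,190),.038),("notL",(537,199),.033),("notR",(667,205),.033),("lug",(600,186),.1025)):
    print(n,(T.T@(onz(c,*F(*p),z)-s["tool_pos"])).round(4))
E
```

```text
dotL [ 0.0294 -0.008   0.1306]
dotR [0.0283 0.0132 0.1306]
far [0.0431 0.0015 0.1306]
left [ 0.0041 -0.0392  0.1306]
right [0.0042 0.0418 0.1306]
notL [-0.0025 -0.0346  0.1356]
notR [-0.0059  0.0379  0.1356]
lug [0.0236 0.0006 0.0661]
```

```bash
python3 -m jog '[[[0.0015,0.001,0.01,0,0,0.047],[0,0,0.015,0,0,0],[0,0,0.015,0,0,0],[0,0,0.008,0,0,0],[0,0,0,0,0,0],[0,0,0,0,0,0]]]'
python3 - <<'E'
from h import *
s=get_state();T=R.from_quat(s["eef_rot"]).as_matrix();print(s["tool_pos"],T.round(3),s["contact_force"],s["moment"])
c=cam("wrist");a=cam("scene");b=cam("side")
f=lambda c,u,v:cv2.resize(c[0][v:v+75,u:u+100,::-1],(400,300),interpolation=cv2.INTER_CUBIC)
w2=cv2.resize(c[0][90:195,210:350,::-1],(800,600),interpolation=cv2.INTER_CUBIC)[:300]
cv2.imwrite("pics/m2.png",np.vstack([w2,np.hstack([f(a,180,150),f(b,260,130)])]))
E
```

```text
clock: 8.7
tool_pos: [0.5487, -0.1856, 0.121]
eef_rot: [0.443, 0.897, 0.0, 0.0]
contact_force: [0.2, 0.0, -3.9]
opening: 0.178
finger_force: 44.8
[ 0.5486881  -0.18555494  0.12096265] [[-0.608  0.794  0.001]
 [ 0.794  0.608 -0.   ]
 [-0.001  0.    -1.   ]] [ 0.20434928  0.03097035 -3.93140611] [ 0.01684186 -0.0423263   0.02253565]
```

View pics/m2.png

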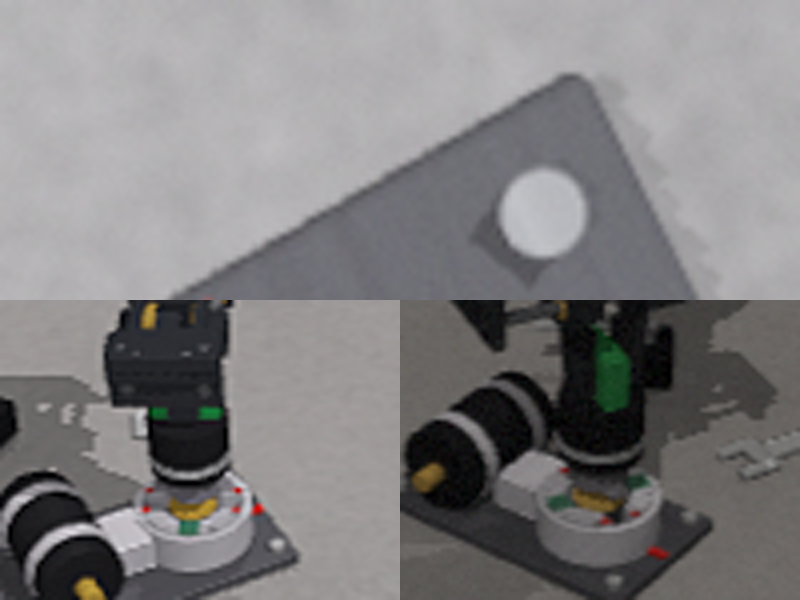

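The scene and side panels show the spigot hanging centred just over the ring, with the lugs toward the dot pairs. (My wrist crop window missed the ring.) Next I'll feel downward slowly.

```bash
python3 -m jog '[[[0,0,0.003,0,0,0],[0,0,0.003,0,0,0],[0,0,0.003,0,0,0],[0,0,0.001,0,0,0],[0,0,0,0,0,0]]]'
for i in 1 ; do python3 -m jog '[[[0,0,0.0015,0,0,0],[0,0,0.0015,0,0,0],[0,0,0,0,0,0]]]'; done
python3 -m jog '[[[0,0,0.0015,0,0,0],[0,0,0,0,0,0],[0,0,0,0,0,0]]]'
```

```text
clock: 9.48
tool_pos: [0.5483, -0.1854, 0.1106]
eef_rot: [0.443, 0.897, 0.0, -0.0]
contact_force: [0.4, 0.3, -3.5]
opening: 0.18
finger_force: 44.8
clock: 9.85
tool_pos: [0.5484, -0.1854, 0.1076]
eef_rot: [0.443, 0.897, 0.0, 0.0]
contact_force: [-1.5, 0.6, -2.8]
opening: 0.175
finger_force: 44.8
clock: 10.22
tool_pos: [0.5484, -0.1854, 0.1063]
eef_rot: [0.443, 0.897, 0.0, 0.0]
contact_force: [-0.5, -0.3, -0.6]
opening: 0.176
finger_force: 44.8
```

```bash
python3 -m jog '[[[0,0,0.0008,0,0,0],[0,0,0,0,0,0],[0,0,0,0,0,0]]]'; python3 -m jog '[[[0,0,0.0008,0,0,0],[0,0,0,0,0,0],[0,0,0,0,0,0]]]'; python3 -c "
from plant import *
print(get_state()['moment'])"
```

```text
clock: 10.6
tool_pos: [0.5484, -0.1854, 0.1055]
eef_rot: [0.443, 0.897, 0.0, 0.0]
contact_force: [0.6, 0.5, -0.3]
opening: 0.182
finger_force: 44.8
clock: 10.98
tool_pos: [0.5484, -0.1854, 0.1046]
eef_rot: [0.443, 0.897, 0.0, 0.0]
contact_force: [-0.2, 0.1, 0.4]
opening: 0.178
finger_force: 44.8
[-0.03503798  0.03400576 -0.01922966]
```

Force grows about 0.9 N/mm, which matches the spring, so the lugs are in the slots. I'll continue down.

```bash
python3 -m jog '[[[0,0,0.001,0,0,0],[0,0,0.001,0,0,0],[0,0,0.001,0,0,0],[0,0,0,0,0,0]]]'; python3 -m jog '[[[0,0,0.001,0,0,0],[0,0,0.001,0,0,0],[0,0,0.001,0,0,0],[0,0,0,0,0,0],[0,0,0,0,0,0]]]'; python3 -m jog '[[[0,0,0.001,0,0,0],[0,0,0.001,0,0,0],[0,0,0.001,0,0,0],[0,0,0,0,0,0],[0,0,0,0,0,0]]]'; python3 -c "
from plant import *
print(get_state()['moment'])"
```

```text
clock: 11.48
tool_pos: [0.5484, -0.1855, 0.1017]
eef_rot: [0.443, 0.897, 0.0, 0.0]
contact_force: [-0.3, -0.4, 2.3]
opening: 0.176
finger_force: 44.8
clock: 12.1
tool_pos: [0.5485, -0.1855, 0.0988]
eef_rot: [0.443, 0.897, 0.0, 0.0]
contact_force: [-0.7, -0.1, 4.5]
opening: 0.181
finger_force: 44.8
clock: 12.72
tool_pos: [0.5485, -0.1855, 0.0961]
eef_rot: [0.443, 0.897, 0.0, 0.0]
contact_force: [-0.9, 0.7, 7.8]
opening: 0.182
finger_force: 44.8
[0.02883299 0.39558187 0.00728111]
```

```bash
python3 -m jog '[[[0,0,0.001,0,0,0],[0,0,0.001,0,0,0],[0,0,0.001,0,0,0],[0,0,0,0,0,0],[0,0,0,0,0,0]]]'; python3 -m jog '[[[0,0,0.0007,0,0,0],[0,0,0,0,0,0],[0,0,0,0,0,0]]]'; python3 -c "
from plant import *
print(get_state()['moment'])"
```

```text
clock: 13.35
tool_pos: [0.5485, -0.1856, 0.0934]
eef_rot: [0.443, 0.897, 0.0, 0.0]
contact_force: [-1.7, 0.8, 10.4]
opening: 0.178
finger_force: 44.8
clock: 13.72
tool_pos: [0.5485, -0.1855, 0.0927]
eef_rot: [0.443, 0.897, 0.0, 0.0]
contact_force: [-3.2, 0.5, 11.2]
opening: 0.173
finger_force: 44.8
[0.13716937 0.57311591 0.02783093]
```

```bash
python3 -m jog '[[[0.0003,-0.0004,0,0,0,0],[0,0,0,0,0,0.05],[0,0,0,0,0,0.05],[0,0,0,0,0,0.05],[0,0,0,0,0,0.05],[0,0,0,0,0,0],[0,0,0,0,0,0]]]'; python3 -c "
from plant import *
print(get_state()['moment'])"
```

```text
clock: 14.6
tool_pos: [0.5492, -0.1855, 0.093]
eef_rot: [0.53, 0.848, 0.001, 0.001]
contact_force: [-1.0, 0.2, 10.4]
opening: 0.176
finger_force: 44.8
[ 0.04142981  0.25047422 -0.06977593]
```

```bash
python3 -m jog '[[[0,0,0,0,0,0.07],[0,0,0,0,0,0.07],[0,0,0,0,0,0.07],[0,0,0,0,0,0.07],[0,0,0,0,0,0.07],[0,0,0,0,0,0.07],[0,0,0,0,0,0],[0,0,0,0,0,0]]]'; python3 -c "
from plant import *
print(get_state()['moment'])"
python3 -m jog '[[[0,0,0,0,0,0.07],[0,0,0,0,0,0.07],[0,0,0,0,0,0.07],[0,0,0,0,0,0.07],[0,0,0,0,0,0.07],[0,0,0,0,0,0.07],[0,0,0,0,0,0],[0,0,0,0,0,0]]]'; python3 -c "
from plant import *
print(get_state()['moment'])"
```

```text
clock: 15.6
tool_pos: [0.5499, -0.1858, 0.0931]
eef_rot: [0.695, 0.719, 0.001, 0.002]
contact_force: [-0.4, 0.6, 10.9]
opening: 0.182
finger_force: 44.8
[-0.00609651  0.00707802 -0.00381384]
clock: 16.6
tool_pos: [0.5501, -0.1861, 0.0932]
eef_rot: [0.83, 0.558, 0.002, 0.002]
contact_force: [1.1, 0.2, 10.4]
opening: 0.174
finger_force: 44.8
[-0.04939712  0.02530313 -0.04987077]
```

```bash
python3 -m jog '[[[0,0,0,0,0,0.07],[0,0,0,0,0,0.07],[0,0,0,0,0,0.07],[0,0,0,0,0,0.07],[0,0,0,0,0,0.07],[0,0,0,0,0,0.05],[0,0,0,0,0,0],[0,0,0,0,0,0]]]'; python3 -c "
from plant import *
print(get_state()['moment'])"
for k in 1; do python3 -m jog '[[[0,0,0,0,0,0.03],[0,0,0,0,0,0.03],[0,0,0,0,0,0],[0,0,0,0,0,0]]]'; python3 -c "
from plant import *
print(get_state()['moment'])"; done
python3 -m jog '[[[0,0,0,0,0,0.03],[0,0,0,0,0,0.03],[0,0,0,0,0,0],[0,0,0,0,0,0]]]'; python3 -c "
from plant import *
print(get_state()['moment'])"
```

```text
clock: 17.6
tool_pos: [0.55, -0.1863, 0.0932]
eef_rot: [0.924, 0.382, 0.002, 0.002]
contact_force: [1.3, -0.1, 10.2]
opening: 0.177
finger_force: 44.8
[-0.06842988 -0.01514432  0.00591928]
clock: 18.1
tool_pos: [0.55, -0.1863, 0.0932]
eef_rot: [0.935, 0.354, 0.002, 0.002]
contact_force: [0.6, 1.0, 11.0]
opening: 0.179
finger_force: 44.8
[-0.13135838 -0.03588489  0.02327908]
clock: 18.6
tool_pos: [0.55, -0.1864, 0.0932]
eef_rot: [0.945, 0.326, 0.002, 0.002]
contact_force: [1.5, -0.4, 10.1]
opening: 0.177
finger_force: 44.8
[-0.08771136 -0.01163995  0.04625733]
```

```bash
python3 -m jog '[[[0,0,0,0,0,0.03],[0,0,0,0,0,0.03],[0,0,0,0,0,0],[0,0,0,0,0,0]]]'; python3 -c "
from plant import *
print(get_state()['moment'])"
python3 -m jog '[[[0,0,0,0,0,0.03],[0,0,0,0,0,0],[0,0,0,0,0,0]]]'; python3 -c "
from plant import *
print(get_state()['moment'])"
```

```text
clock: 19.1
tool_pos: [0.55, -0.1864, 0.0932]
eef_rot: [0.955, 0.297, 0.002, 0.002]
contact_force: [0.7, -0.3, 11.1]
opening: 0.177
finger_force: 44.8
[-0.07946423 -0.01158814  0.02512664]
clock: 19.48
tool_pos: [0.55, -0.1864, 0.0932]
eef_rot: [0.959, 0.283, 0.002, 0.002]
contact_force: [0.8, 0.9, 10.0]
opening: 0.177
finger_force: 44.8
[-0.13149297  0.02595557  0.10772133]
```

```bash
python3 -m jog '[[[0,0,0,0,0,0.03],[0,0,0,0,0,0],[0,0,0,0,0,0]]]'; python3 -c "
from plant import *
print(get_state()['moment'])"
python3 -m jog '[[[0,0,0,0,0,0.03],[0,0,0,0,0,0],[0,0,0,0,0,0]]]'; python3 -c "
from plant import *
print(get_state()['moment'])"
```

```text
clock: 19.85
tool_pos: [0.5501, -0.1867, 0.0933]
eef_rot: [0.963, 0.269, 0.002, 0.002]
contact_force: [0.2, -0.7, 10.0]
opening: 0.179
finger_force: 44.8
[-0.23608689 -0.00591537  0.11809701]
clock: 20.23
tool_pos: [0.5502, -0.187, 0.0933]
eef_rot: [0.967, 0.255, 0.002, 0.002]
contact_force: [1.1, -1.6, 9.9]
opening: 0.177
finger_force: 44.9
[-0.37343869  0.02059262  0.4160955 ]
```

The stop is felt (0.4 N m). I'll ease up with the cartridge held to confirm it enters the notches.

```bash
python3 -m jog '[[[0,0,0,0,0,-0.04],[0,0,-0.001,0,0,0],[0,0,-0.001,0,0,0],[0,0,-0.001,0,0,0],[0,0,-0.001,0,0,0],[0,0,0,0,0,0]]]'
python3 -m jog '[[[0,0,-0.001,0,0,0],[0,0,-0.001,0,0,0],[0,0,0,0,0,0],[0,0,0,0,0,0]]]'
```

```text
clock: 20.98
tool_pos: [0.55, -0.1868, 0.097]
eef_rot: [0.962, 0.273, 0.002, 0.002]
contact_force: [1.6, -1.3, 7.1]
opening: 0.177
finger_force: 44.8
clock: 21.48
tool_pos: [0.55, -0.1868, 0.0987]
eef_rot: [0.962, 0.273, 0.002, 0.002]
contact_force: [1.9, -0.9, 5.1]
opening: 0.178
finger_force: 44.8
```

```bash
python3 -m jog '[[[0,0,0,0,0,0],[0,0,0,0,0,0],[0,0,0,0,0,0],[0,0,0,0,0,0],[0,0,0,0,0,0]]]' 0.06
python3 -m jog '[[[0,0,-0.01,0,0,0],[0,0,-0.02,0,0,0],[0,0,-0.03,0,0,0],[0,0,-0.04,0,0,0],[0,0,-0.04,0,0,0],[0,0,-0.03,0,0,0],[0,0,0,0,0,0],[0,0,0,0,0,0]]]'
python3 - <<'E'
from h import *
c=cam("wrist");a=cam("scene");b=cam("side")
f=lambda c,u,v:cv2.resize(c[0][v:v+75,u:u+100,::-1],(400,300),interpolation=cv2.INTER_CUBIC)
w=cv2.resize(c[0][:,:,::-1],(400,300))
T=tuple(proj(c,(.549,-.186,.06)).astype(int)); u,v=T[0]-70,max(0,T[1]-52)
w2=cv2.resize(c[0][v:v+105,u:u+140,::-1],(400,300),interpolation=cv2.INTER_CUBIC)
cv2.imwrite("pics/m3.png",np.vstack([np.hstack([w,w2]),np.hstack([f(a,180,150),f(b,260,130)])]))
E
```

```text
clock: 22.1
tool_pos: [0.5478, -0.1854, 0.0978]
eef_rot: [0.962, 0.273, -0.0, -0.0]
contact_force: [0.5, -0.4, -0.9]
opening: 0.676
finger_force: 0.0
clock: 23.1
tool_pos: [0.5473, -0.185, 0.2674]
eef_rot: [0.962, 0.273, -0.0, -0.001]
contact_force: [0.4, 0.5, -1.5]
opening: 0.681
finger_force: 0.0
```

View pics/m3.png

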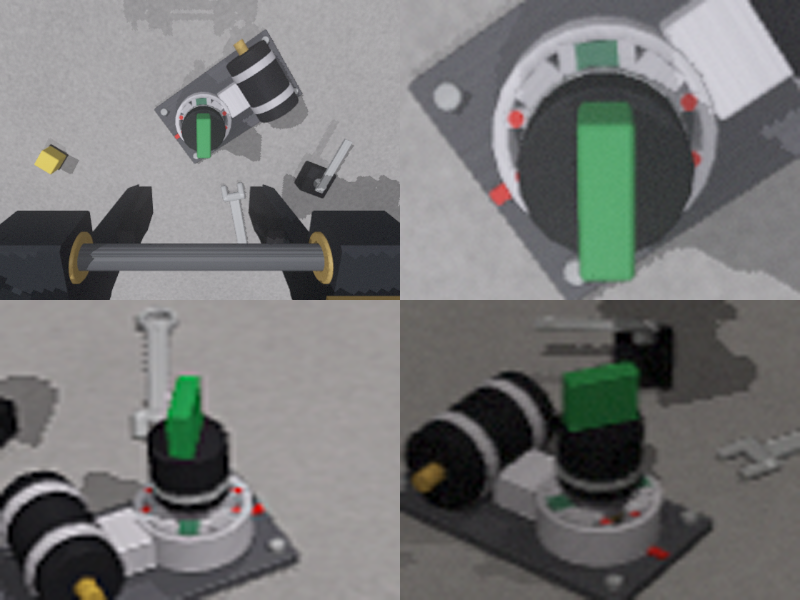

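```bash
python3 - <<'E'
from h import *
s=get_state();T=R.from_quat(s["eef_rot"]).as_matrix()
for n,(u,v) in(("side",(260,130)),("scene",(180,150))):
    c=cam(n);f=c[0][v:v+75,u:u+100].astype(int)
    g=(f[:,:,1]>f[:,:,0]+30)&(f[:,:,1]>f[:,:,2]+30);g[40:]=0
    ys,xs=np.nonzero(g);print(n,xs.min(),xs.max()+1,ys.min(),ys.max()+1)
    for top in(.123,.127,.131,.140):
        P=np.array([proj(c,np.array([.5492,-.186,top-h])+T[:,0]*x+T[:,1]*y) for x in(-.023,.023) for y in(-.008,.008) for h in(0,.035)])-[u,v]
        print(top,P.min(0).round(1),P.max(0).round(1))
E
```

```text
side 41 60 16 33
0.123 [40.  17.8] [59.7 36.2]
0.127 [40.  16.4] [59.8 34.8]
0.131 [40. 15.] [59.8 33.5]
0.14 [40.  11.9] [59.9 30.5]
scene 41 51 19 40
0.123 [41.5 20.3] [51.4 41.6]
0.127 [41.3 19.1] [51.3 40.4]
0.131 [41.2 17.9] [51.2 39.3]
0.14 [40.9 15.2] [51.  36.6]
```

```bash
python3 -c "
from plant import *
print(finish_job())"
```

```text
the job is handed in; nothing more can be done
None
```

The new cartridge is pushed down, turned a quarter turn clockwise to the stop, and released. It appears locked in its notches: the spring force eased smoothly past the ledge height while I raised it. The final camera height check alone could not tell locked from caught under the ledge. The job is handed in at about 23 s, and the arm touched nothing else.

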